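# Hang the amber solvent bottle on the sprung hook

### The arm

A 6-joint arm with a two-finger parallel gripper is mounted at the origin on the work surface. World frame = base frame: x ahead of the robot, y to its left, z up, the work surface at z = 0. Lengths are in mm, angles in degrees, forces in N, time in s.
With the tool pointing down it reaches from about 350 to 850 mm from the base axis. Payload 8.1 kg.
Tool frame: the origin (TCP) lies midway between the tips of the shut fingers; the grasp point (between the pads) lies 19 mm behind it; z points along the fingers, y is the direction in which the jaws open and shut (so a half turn about z gives the same grasp; the last joint's range is limited). The gripper opens to 85 mm and grips with 20 to 120 N. Pads are 22 mm wide; open, the fingers measure 114 mm over their backs; the gripper's body (76 mm by 85 mm) begins 54 mm behind the grasp point. The pads swing forward as they close: fully open they stand 13 mm farther back than shut.
Start: joints at [-68.892, 7.471, 85.268, -0, 87.261, -4.893], TCP at [263.05, -539.268, 231.292] pointing down, gripper open.
Joint ranges: [-169.43, 169.43], [-51.17, 129.36], [1.28, 143.12], [-76.62, 256.62], [0, 156.53], [-152.29, 152.29]. Speed limits (degrees/s): [136.94, 136.94, 159.86, 180, 180, 180].

### API

Orientations are given as [roll, pitch, yaw] about the fixed x, y, z axes, in that order (R = Rz(yaw) Ry(pitch) Rx(roll)).
In Python, from bench import r gives the robot as it stands.
- The arm moves only by the shell command python3 -m jog 'ROWS' [FORCE]. ROWS is JSON, a list of rows, each a list of 5 numbers: the shift along the tool's x, y, z in m, then the turn about the tool's z in rad, then the opening, from 0 (shut) to 1 (fully open). A call has 1 to 20 rows; each row is the pose to reach, as a shift and turn from the pose measured when the call began, along the tool's axes at that moment; what a row does not reach only later rows make up. A row lasts 1/10 s, in which the tool goes at most 50 mm and 8.59 degrees, less where a joint would pass 70% of its speed; a pose out of reach is approached as far as the arm can. A call with a gripper value outside its range is refused whole. The fingers move at their own pace and stop on an object; FORCE is the grip in N (left out, the last holds). Time passes only in rows, so rows that repeat a pose let the fingers close. It gives the time, the measured TCP pose, the force and the opening at its end, in the units of the state.
- r.sense(): the state, without advancing time (a new reading comes with each control period).
- r.snapshot(name): name is "side" or "top" or "wrist"; returns a dict with "pixels" (420x560x3 uint8, red, green, blue), "K" (3x3 intrinsics, pixels), "R" (3x3) and "t" (3): a world point X has camera coordinates R X + t. Camera axes: x right, y down, z forward; pixel columns grow to the right and rows downward; lengths in mm; the calibration is good to about 2 mm. A picture is of the moment at which its call begins. There is no depth.
- r.hand_in(): hands the job in, once; it reports no verdict.
The state is a dict: "time": time; "joint_pos": joint angles; "qd": joint speeds; "joint_efforts": joint torques, N m; "tool_pos": TCP position; "tcp_rot": TCP orientation; "ft_force": force on the tool from outside, world axes, zero at the start; "wrist_torque": the same for the moment, N m; "finger_gap": finger opening in mm.
Only numpy, scipy, OpenCV 4.12 (cv2) and the standard library are available. Lean on these libraries where they do the work, as an engineer would, in place of code of your own. Each camera call takes 0.05 s, during which the arm holds its last target.

### The job

Take the sprung hook carriage by its orange grip post, pull it down at the amber bottle and bring the hook under the bottle's wire bail, then let it up gently so that the spring lifts the bottle out of its rack well and it hangs quietly from the hook, clear of the rack. Press or tug on the glass bottle only lightly (under 9 N), never let it snap upwards, and leave the blue-capped bottles and the beaker where they are.

Things in the scene. Friction and masses are not known exactly. Their poses are not given: they have to be found in the camera images.
- station: Fixed silver base plate 250 x 560 x 6 mm with a white bottle rack (top 47 mm above the bench) and, behind it at x +35 mm, a low steel rail 52 mm high. Origin: on the bench; x points from the rack towards the rail, y along the rail, z up. Three wells, 60 mm wide, 35 mm deep (floor 12 mm up), at x -130, y -60, +25, +110 mm; the three bottles stand in them in any order.
- trolley: Trolley on the rail with an upright column 24 mm wide and 371 mm high, which carries the sprung hook carriage along the rail: station y within +-190 mm, with about 2 N of drag. Axes as the station's; origin on the bench at the column's foot (station x = 0, z = 0); the column lies at x -2 to +25 mm. It cannot turn or move in station x.
- carriage: Sprung blue arm with an orange grip post and a hook. Origin: centre of the upright round post, 18 mm wide, 22 mm below to 19 mm above it; pinch it from above. It lies 130 mm to the -x side of the trolley's origin; axes as the station's. Slides up and down 130 mm: the spring holds it at the top (origin 320 mm above the bench), pulling up with about 8 N there and 50 N/m more further down.
- hook_mount (a point): Underside of the blue arm (22 mm wide, 14 mm thick, running 120 mm in +x to the column), 36 mm straight below the grip post's centre. A steel J hook of 6 mm rod hangs here: shank 11 mm to the -y side, bottom running in +y, upturned lip 11 mm to the +y side. It opens upwards, throat 16 mm wide under the post, 28 mm wide in all, and goes under a bail by moving in station +y.
- hook_zone (a point): 72 mm straight below hook_mount: the middle of where the hook's underside may be, NOT the hook itself. The hook rod is clamped by hand: its underside lies up to 26 mm above or below this point; that is not reported and must be seen or felt, e.g. by touching the cap lightly with it. Lip tip 19 mm, throat floor 6 mm above the underside. A cushion spring lets the hook give 1 mm per 3 N up or down.
- bottle: Amber glass bottle, white cap, steel wire bail; loose, 0.25 to 0.4 kg, standing in a well. Origin: centre of its underside; z up. Body 56 mm wide; cap 32 mm wide, its flat top 105 mm above the origin. The bail is an upside-down U of 5 mm wire in the bottle's x-z plane: legs at x +-20 mm, top bar along x over the cap. Its x is within 0.15 rad of the station's x.
- bail (a point): Middle of the bail's slightly peaked top bar (wire centre, 5 mm thick), 134 mm above the bottle's origin. Its underside is 26 mm above the cap: the hook's tip has to pass between them.
- plain_a: Bystander: clear glass bottle, blue cap, no bail, loose in a well; 56 mm wide, 105 mm tall, origin at the centre of its underside. Leave alone.
- plain_b: Bystander: a second bottle like plain_a. Leave alone.
- beaker: Bystander: empty glass beaker, 70 mm wide, 90 mm tall, loose on the bench, origin at the centre of its underside. Leave alone.
Not all that is in view belongs to the job. Leave any red look-alike of the bottle alone.

How it is judged:
By the outcome, as a careful person would: the job done as asked, in the order asked, and still so for the second after the job is handed in, with the robot touching nothing.
It also fails if it takes over 67 s, if anything falls off the work surface, if the arm or the gripper's body presses on something with over 40 N, if the wrist force passes 120 N, or if a joint passes its speed limit or range.

## Working session

There is one attempt and no reset: what is moved stays moved. The work goes in short steps, Python scripts to look and compute and a shell command to move; the robot and the scene stay as the last step left them, time stands still between calls to the robot, and variables do not carry over. Pictures are saved under pics/ and viewed, and the job is handed in when it is done.

```bash
ls; mkdir -p pics
python3 - <<'E'
from bench import r
import cv2,pickle
print(r.sense())
for n in ["side","top","wrist"]:
    s=r.snapshot(n); pickle.dump(s,open(f'/tmp/{n}0.pkl','wb'))
    cv2.imwrite(f'pics/{n}0.png',s['pixels'][:,:,::-1]); print(n,s['K'].tolist(),s['R'].tolist(),s['t'].tolist())
E
```

```text
pics
{'time': 0.0, 'joint_pos': array([-6.88953385e+01,  7.51570697e+00,  8.53288684e+01,  1.08324347e-03,
        8.72621420e+01, -4.89101330e+00]), 'qd': array([-0.00995836,  0.09071508, -0.03604161,  0.04022032,  0.02117678,
       -0.06201542]), 'joint_efforts': array([ 2.33198756e-03, -5.69398856e+01, -5.00548875e+01,  1.21062055e-05,
        1.49312324e-02, -2.32357860e-05]), 'tool_pos': array([ 262.82887872, -538.75936079,  230.24213345]), 'tcp_rot': array([-1.79893764e+02, -1.01767529e-02,  2.59956126e+01]), 'ft_force': array([ 0.13189109,  0.19965803, -0.37267902]), 'wrist_torque': array([ 0.02502837, -0.00312014,  0.02166651]), 'finger_gap': 85.47432639889429}
side [[414.73804928292054, 0.0, 279.011344650029], [0.0, 414.73804928292054, 207.68566059997494], [0.0, 0.0, 1.0]] [[-0.9981205294910881, -0.060937630108605395, 0.006481808788939305], [-0.04922893574616073, 0.7343274699523868, -0.6770078867772715], [0.03649548593634505, -0.6760545629681625, -0.7359472178058674]] [492.14170761367933, 242.39336698062678, 1134.5178292578232]
top [[407.5726292418916, 0.0, 281.871542657594], [0.0, 407.5726292418916, 210.0342957688883], [0.0, 0.0, 1.0]] [[-0.01731710387521004, -0.9993724122723666, -0.030901448223119757], [-0.9910149813151391, 0.021255421683765274, -0.1320511789345304], [0.132625128547833, 0.02833705415099258, -0.9907611148201743]] [-95.9193929661471, 528.5680263953415, 1197.1983699683]
wrist [[357.7003222867468, 0.0, 275.0656670877665], [0.0, 357.7003222867468, 202.28464358288218], [0.0, 0.0, 1.0]] [[0.4396194689593667, -0.8981810184102382, -0.0023623461714422514], [-0.8600776048032831, -0.4217246125327437, 0.28707989288690516], [-0.25884597008208193, -0.12417410902300278, -0.9579037292027894]] [-598.9011810394364, -39.12570428892161, 378.444298305685]
```

View pics/side0.png

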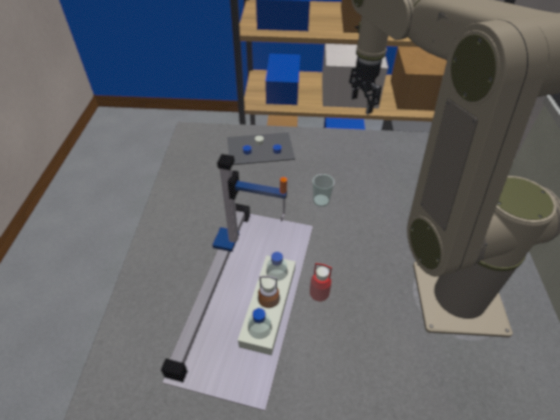

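View pics/top0.png

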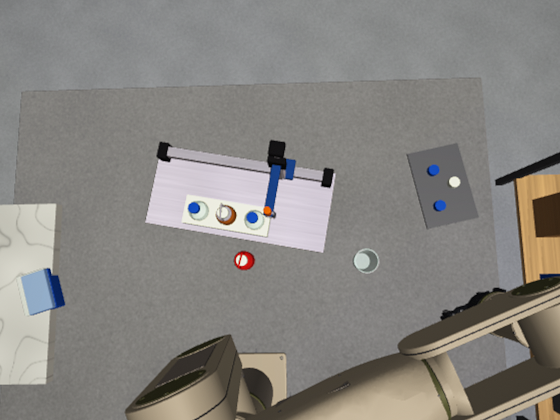

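View pics/wrist0.png

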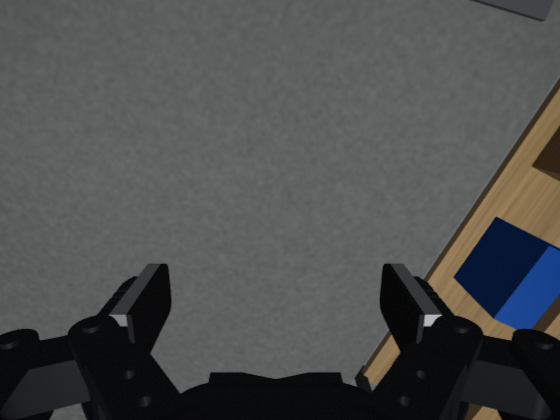

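Run:
```python
import cv2
a=cv2.imread('pics/side0.png')[140:360,160:360]; b=cv2.imread('pics/top0.png')[130:280,140:345]
cv2.imwrite('pics/side0z.png',cv2.resize(a[:,:],None,fx=2.7,fy=2.7,interpolation=cv2.INTER_CUBIC))
cv2.imwrite('pics/top0z.png',cv2.resize(b,None,fx=3.8,fy=3.8,interpolation=cv2.INTER_CUBIC))
```

```text
(no output)
```

View pics/side0z.png

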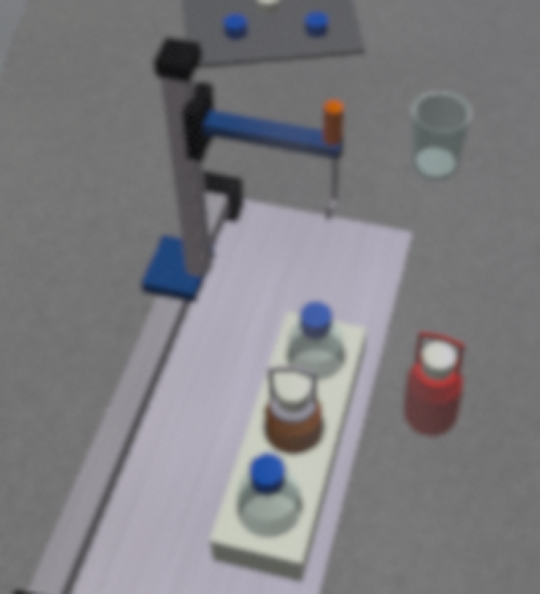

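View pics/top0z.png

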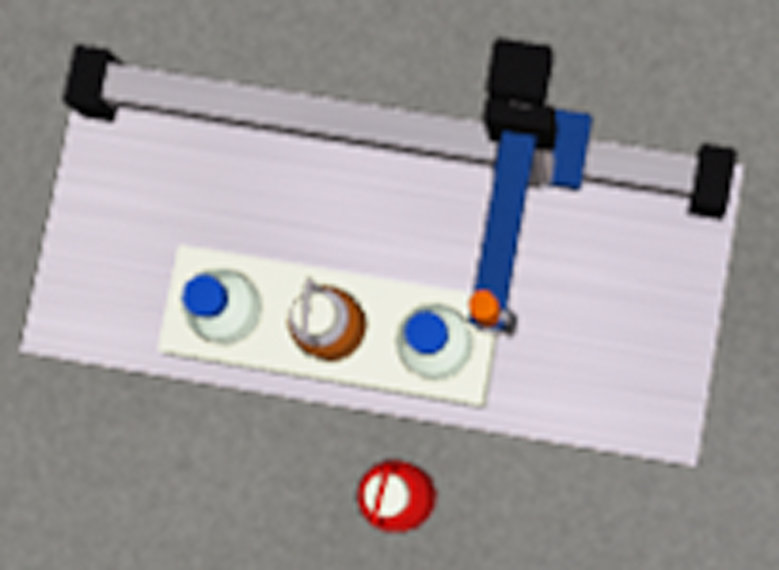

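```bash
cat > h.py <<'E'
import numpy as np,pickle
def ray(s,uv):
    d=s['R'].T@np.linalg.solve(s['K'],[uv[0],uv[1],1.]); return -s['R'].T@s['t'],d
def atz(s,uv,z):
    c,d=ray(s,uv); return c+d*(z-c[2])/d[2]
def tri(obs):
    A=np.zeros((3,3));b=np.zeros(3)
    for s,uv in obs:
        c,d=ray(s,uv);d=d/np.linalg.norm(d);P=np.eye(3)-np.outer(d,d);A+=P;b+=P@c
    X=np.linalg.solve(A,b)
    return X,[np.round(proj(s,X)-uv,1) for s,uv in obs]
def proj(s,X):
    p=s['K']@(s['R']@X+s['t']); return p[:2]/p[2]
def L(n): return pickle.load(open(f'/tmp/{n}.pkl','rb'))
E
python3 - <<'E'
from h import *
S=L('side0');T=L('top0')
zs=lambda u,v:np.array([u/2.7+160-.3,v/2.7+140-.3]); zt=lambda u,v:np.array([u/3.8+140-.4,v/3.8+130-.4])
np.set_printoptions(precision=1,suppress=True)
for nm,p in dict(BL=(20,352),BR=(695,465),TR=(740,167)).items(): print(nm,atz(T,zt(*p),6))
for nm,p in dict(rTL=(178,245),rBL=(160,353),rBR=(485,405)).items(): print(nm,atz(T,zt(*p),47))
print('side plate BR(z6)',atz(S,zs(412,233),6),'TR',atz(S,zs(240,200),6))
print('post',tri([(S,zs(334,104)),(T,zt(484,304))]))
print('hook',tri([(S,zs(331,216)),(T,zt(510,321))]))
print('cap',tri([(S,zs(293,385)),(T,zt(318,314))]))
print('bailA',tri([(S,zs(271,371)),(T,zt(310,281))]))
print('bailB',tri([(S,zs(316,375)),(T,zt(309,343))]))
E
```

```text
BL [501.2 321.3   6. ]
BR [ 399.2 -226.5    6. ]
TR [ 641.4 -270.7    6. ]
rTL [579.7 181.3  47. ]
rBL [493.6 194.4  47. ]
rBR [447.6 -61.8  47. ]
side plate BR(z6) [ 402.5 -219.8    6. ] TR [ 606.3 -257.4    6. ]
post (array([489. , -80.9, 335.2]), [array([0.4, 0.1]), array([ 0. , -0.4])])
hook (array([493.8, -88.5, 180.7]), [array([-1. , -0.2]), array([-0.1,  1. ])])
cap (array([515.5,  58.4, 108.7]), [array([0.7, 0.1]), array([ 0. , -0.6])])
bailA (array([536. ,  60.2, 133. ]), [array([0.3, 0.1]), array([ 0. , -0.3])])
bailB (array([492.7,  60.9, 131.2]), [array([1.3, 0.2]), array([ 0.1, -1.1])])
```

```bash
python3 -m jog '[[0,0,-0.05,-0.14,1],[0.02,-0.01,-0.1,-0.29,1],[0.05,-0.04,-0.14,-0.43,1],[0.08,-0.06,-0.16,-0.58,1],[0.12,-0.09,-0.16,-0.73,1],[0.15,-0.12,-0.16,-0.88,1],[0.18,-0.145,-0.16,-1.03,1],[0.21,-0.17,-0.16,-1.18,1],[0.24,-0.195,-0.16,-1.33,1],[0.27,-0.21,-0.16,-1.48,1],[0.3,-0.23,-0.16,-1.63,1],[0.33,-0.25,-0.16,-1.78,1],[0.35,-0.26,-0.16,-1.93,1],[0.36,-0.265,-0.16,-2.08,1],[0.365,-0.268,-0.16,-2.23,1],[0.365,-0.268,-0.16,-2.38,1],[0.365,-0.268,-0.16,-2.504,1],[0.365,-0.268,-0.16,-2.504,1],[0.365,-0.268,-0.16,-2.504,1]]'
python3 - <<'E'
from bench import r
import cv2,pickle
for n in ["side","top","wrist"]:
    s=r.snapshot(n); pickle.dump(s,open(f'/tmp/{n}1.pkl','wb'))
    cv2.imwrite(f'pics/{n}1.png',s['pixels'][:,:,::-1])
print((-s['R'].T@s['t']),s['R'][2], r.sense()['tool_pos'],r.sense()['tcp_rot'])
E
```

```text
time: 2.05
tool_pos: [473.5, -138.2, 390.7]
tcp_rot: [179.9, -0.1, 169.3]
ft_force: [0.5, -0.4, -0.4]
finger_gap: 85.5
[ 400.59765661 -125.33828619  532.85565292] [ 0.28144819 -0.05101162 -0.95821956] [ 473.48529651 -138.26201192  390.83957144] [ 1.79927910e+02 -5.03390445e-02  1.69325428e+02]
```

View pics/wrist1.png

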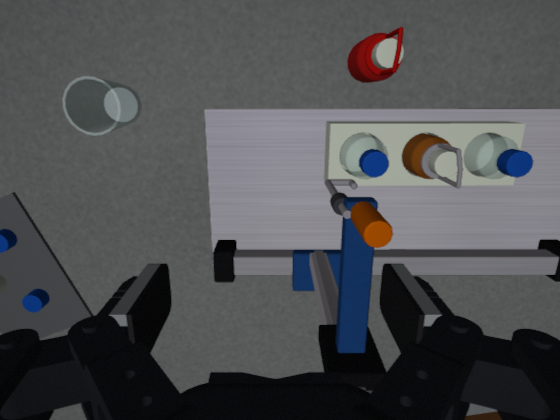

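View pics/side1.png

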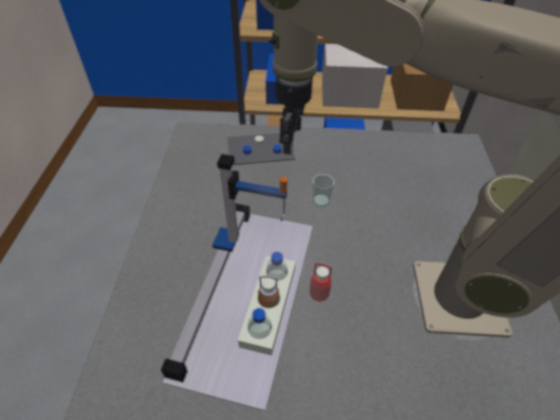

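Run:
```python
import cv2
a=cv2.imread('pics/wrist1.png')[110:270,310:550]
cv2.imwrite('pics/wrist1z.png',cv2.resize(a,None,fx=3.3,fy=3.3,interpolation=cv2.INTER_CUBIC))
a=cv2.imread('pics/side1.png')[165:315,210:340]
cv2.imwrite('pics/side1z.png',cv2.resize(a,None,fx=4,fy=4,interpolation=cv2.INTER_CUBIC))
```

```text
(no output)
```

View pics/wrist1z.png

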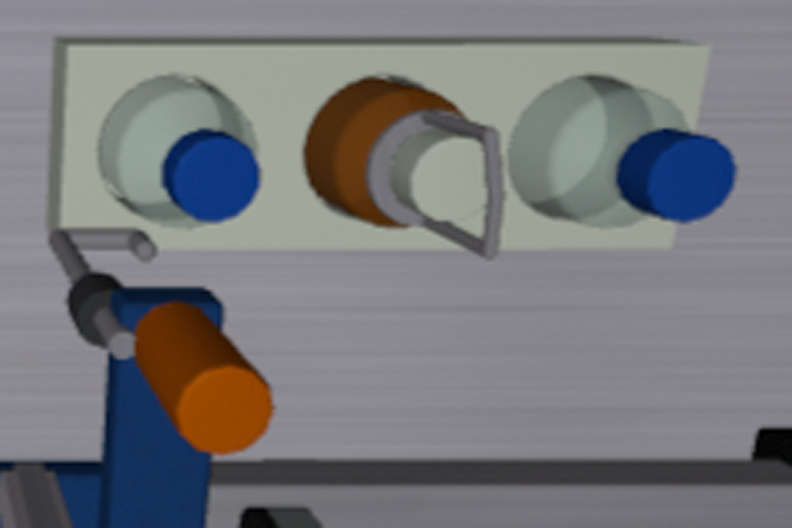

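View pics/side1z.png

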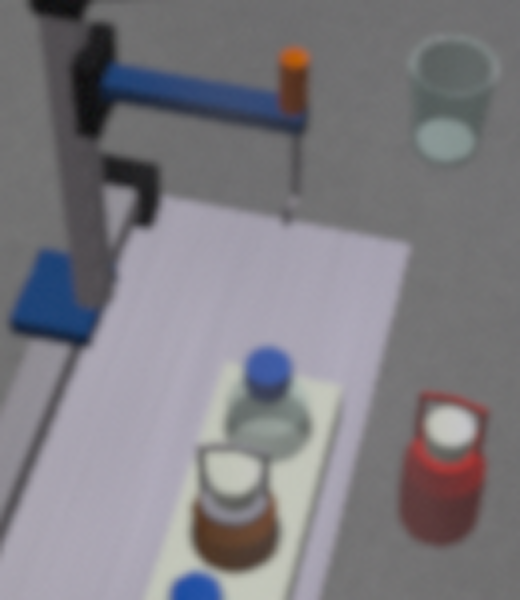

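Run:
```python
from h import *
S=L('side1');T=L('top1');W=L('wrist1')
np.set_printoptions(precision=1,suppress=True)
zw=lambda u,v:np.array([u/3.3+310-.35,v/3.3+110-.35]); zs=lambda u,v:np.array([u/4+210-.4,v/4+165-.4]); zt=lambda u,v:np.array([u/3.8+140-.4,v/3.8+130-.4])
print('post',tri([(W,zw(226,409)),(S,zs(294,55)),(T,zt(484,304))]), atz(W,zw(226,409),339))
print('cap',tri([(W,zw(455,178)),(S,zs(234,470)),(T,zt(318,314))]))
print('bailA',tri([(W,zw(492,252)),(S,zs(200,450)),(T,zt(310,281))]))
print('bailB',tri([(W,zw(491,134)),(S,zs(268,456)),(T,zt(309,343))]))
print('hookbottom mid',tri([(W,zw(95,240)),(S,zs(288,220))]))
print('lip tip',tri([(W,zw(143,248)),(S,zs(292,200))]))
# station frame: hook plane through post, find z by intersecting wrist ray with plane
yaw=np.radians(-10.5);ex=np.array([np.cos(yaw),np.sin(yaw),0]);ey=np.array([-ex[1],ex[0],0])
P=np.array([489,-81,320.])
for nm,p in dict(bottom=(95,240),corner=(57,238),lip=(143,248),collar=(95,305)).items():
    c,d=ray(W,zw(*p)); X=c+d*(ex@(P-c))/(ex@d); print(nm,X,'rel y',ey@(X-P))
for nm,p in dict(bottom=(288,223),lip=(292,200)).items():
    c,d=ray(S,zs(*p))
    for off in(-11,0,11):
        Q=P+ey*off; X=c+d*(ey@(Q-c))/(ey@d); print('S',nm,off,X, ex@(X-P))
```

```text
post (array([489.2, -80.2, 335.4]), [array([-1.2,  0.6]), array([0.6, 0.1]), array([-0.3, -0.5])]) [487.3 -80.3 339. ]
cap (array([515. ,  60.1, 113.3]), [array([-1.9,  0.7]), array([ 0.9, -0.1]), array([-0.8, -0.6])])
bailA (array([536.3,  61.6, 136.3]), [array([-1.6, -0.1]), array([ 0.5, -0.2]), array([-0.7, -0.6])])
bailB (array([493.5,  62.7, 135.9]), [array([-2. , -1.5]), array([ 1. , -0.2]), array([-0.9, -1.6])])
hookbottom mid (array([492.4, -78.8, 191.6]), [array([-0. ,  0.1]), array([0., 0.])])
lip tip (array([489.5, -70.2, 220.6]), [array([-0. ,  0.4]), array([0.1, 0. ])])
bottom [489.1 -80.4 203.5] rel y 0.6502861571407751
corner [487.2 -90.7 200.9] rel y -9.87396884907038
lip [491.3 -68.8 213.2] rel y 12.36178138590672
collar [487.1 -91.4 268.6] rel y -10.530939847151867
S bottom -11 [493.1 -92.9 172.3] 6.161896282878567
S bottom 0 [492.6 -81.7 185.3] 3.618676154341535
S bottom 11 [492.1 -70.4 198.4] 1.0754560258045027
S lip -11 [490.7 -92.5 195.6] 3.769749045709495
S lip 0 [490.2 -81.2 208.3] 1.2644283292962883
S lip 11 [489.8 -70.  221. ] -1.2408923871169184
```

```bash
python3 -m jog '[[-0.002,0.03,0,0,1],[-0.004,0.0595,0,0,1],[-0.004,0.0595,0,0,1],[-0.004,0.0595,0.02,0,1],[-0.004,0.0595,0.04,0,1],[-0.004,0.0595,0.04,0,1]]'
python3 - <<'E'
from bench import r
import cv2,pickle
s=r.snapshot("wrist"); pickle.dump(s,open(f'/tmp/wrist2.pkl','wb'))
cv2.imwrite(f'pics/wrist2.png',s['pixels'][:,:,::-1])
E
```

```text
time: 2.8
tool_pos: [487.2, -80.5, 347.9]
tcp_rot: [179.9, -0.3, 169.3]
ft_force: [0.3, -0.1, -0.3]
finger_gap: 85.3
```

View pics/wrist2.png

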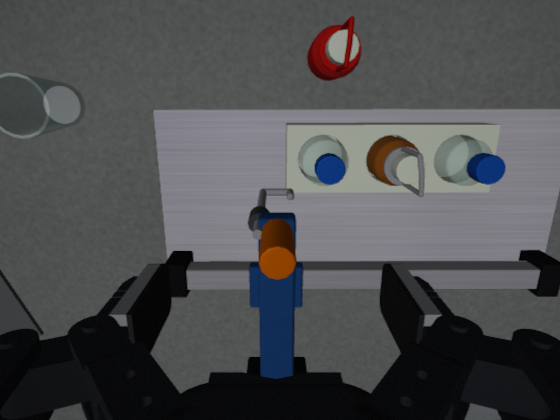

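Run:
```python
from h import *
np.set_printoptions(precision=1,suppress=True)
W1=L('wrist1');W=L('wrist2')
print(atz(W,(277.5,260),339),tri([(W,(277.5,260)),(W1,(378.1,233.6))]))
b1=lambda u,v:(u/3.3+309.65,v/3.3+109.65)
print('hook corner/lip',tri([(W,(265,193)),(W1,b1(57,240))]),tri([(W,(290,194)),(W1,b1(143,248))]))
```

```text
[486.2 -79.7 339. ] (array([487.8, -79.9, 336.7]), [array([0.2, 1. ]), array([-0.2, -0.8])])
hook corner/lip (array([490.1, -90.1, 194.3]), [array([-0.1, -0.6]), array([0.1, 0.6])]) (array([490.2, -69.2, 215.2]), [array([0.1, 0.5]), array([-0.1, -0.5])])
```

```bash
python3 -m jog '[[0,0,0.02,0,1],[0,0,0.041,0,1],[0,0,0.041,0,1],[0,0,0.041,0,0.6],[0,0,0.041,0,0.3],[0,0,0.041,0,0.1],[0,0,0.041,0,0.1],[0,0,0.041,0,0.1],[0,0,0.041,0,0.1],[0,0,0.041,0,0.1]]' 50
```

```text
time: 3.85
tool_pos: [487.8, -80.6, 309.6]
tcp_rot: [179.9, -0.1, 169.3]
ft_force: [-0.4, -0.3, 5.5]
finger_gap: 16.4
```

```bash
python3 -m jog '[[0,0.002,0,0,0.1],[0,0.006,0,0,0.1],[0,0.012,0,0,0.1],[0,0.02,0,0,0.1],[0,0.028,0,0,0.1],[0,0.036,0,0,0.1],[0,0.044,0,0,0.1],[0,0.052,0,0,0.1],[0,0.06,0,0,0.1],[0,0.068,0,0,0.1],[0,0.076,0,0,0.1],[0,0.083,0,0,0.1],[0,0.09,0,0,0.1],[0,0.095,0,0,0.1],[0,0.098,0,0,0.1],[0,0.1,0,0,0.1],[0,0.1,0,0,0.1]]' 70
python3 - <<'E'
from bench import r
import cv2,pickle
for n in ["side","top","wrist"]:
    s=r.snapshot(n); pickle.dump(s,open(f'/tmp/{n}3.pkl','wb'))
    cv2.imwrite(f'pics/{n}3.png',s['pixels'][:,:,::-1])
print(r.sense()['tool_pos'],r.sense()['ft_force'],r.sense()['wrist_torque'])
E
```

```text
time: 5.55
tool_pos: [506.4, 18.1, 309.7]
tcp_rot: [179.9, -0.1, 169.3]
ft_force: [-1.9, 1.9, 4.2]
finger_gap: 15.8
[506.39495886  17.99602502 309.67980547] [-2.57240961  2.36448283  3.34640203] [ 0.30303728  0.41009833 -0.03006437]
```

View pics/wrist3.png

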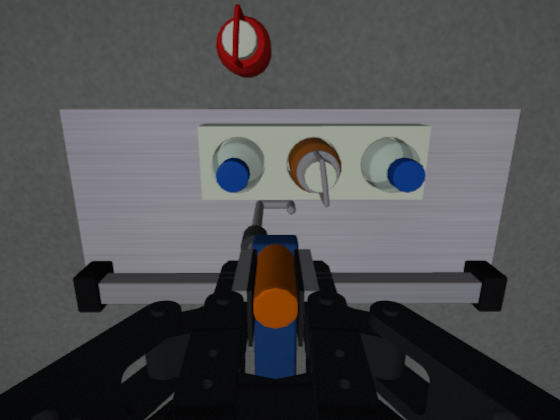

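View pics/side3.png

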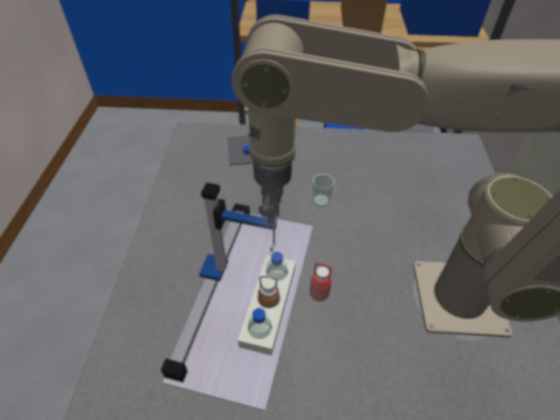

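Run:
```python
import cv2
a=cv2.imread('pics/wrist3.png')[130:260,220:350]
b=cv2.imread('pics/wrist2.png')[130:230,350:450]
cv2.imwrite('pics/wrist3z.png',cv2.resize(a,None,fx=4.5,fy=4.5,interpolation=cv2.INTER_CUBIC))
cv2.imwrite('pics/wrist2z.png',cv2.resize(b,None,fx=5,fy=5,interpolation=cv2.INTER_CUBIC))
```

```text
(no output)
```

View pics/wrist3z.png

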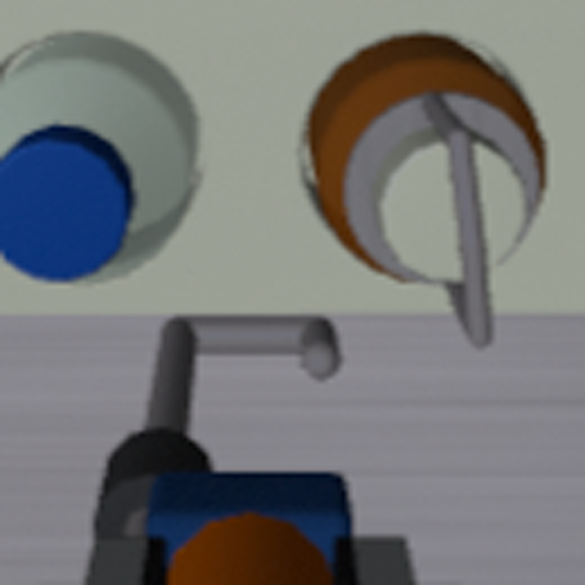

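View pics/wrist2z.png

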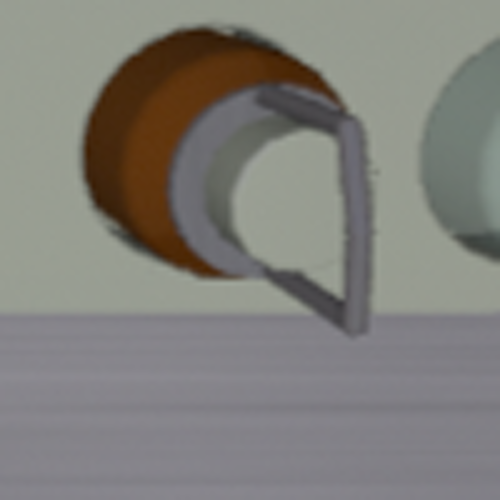

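Run:
```python
from h import *
np.set_printoptions(precision=1,suppress=True)
W1=L('wrist1');W2=L('wrist2');W3=L('wrist3')
z1=lambda u,v:(u/3.3+309.65,v/3.3+109.65);z2=lambda u,v:(u/5+349.6,v/5+129.6);z3=lambda u,v:(u/4.5+219.6,v/4.5+129.6)
def st(X):
    yaw=np.radians(-10.6);ex=np.array([np.cos(yaw),np.sin(yaw),0]);ey=np.array([-ex[1],ex[0],0]);P=np.array([506.4,18.1,0]);return np.array([ex@(X-P),ey@(X-P),X[2]])
for nm,o in dict(far=[(W2,z2(350,125)),(W3,z3(460,130)),(W1,z1(491,134))],near=[(W2,z2(356,325)),(W3,z3(482,335)),(W1,z1(492,250))],mid=[(W2,z2(360,225)),(W3,z3(472,235)),(W1,z1(496,192))],cap=[(W2,z2(290,200)),(W3,z3(455,208)),(W1,z1(455,178))]).items():
    X,e=tri(o);print(nm,X,st(X),e)
P=np.array([506.4,18.1,0]);ex=np.array([np.cos(-.185),np.sin(-.185),0])
for nm,p in dict(shank=(178,333),lip=(321,362)).items():
    c,d=ray(W3,z3(*p)); X=c+d*(ex@(P-c))/(ex@d); print(nm,X,st(X))
```

```text
far [493.6  62.  141.8] [-20.6  40.8 141.8] [array([ 0.1, -0.4]), array([0. , 1.1]), array([-0.1, -0.5])]
near [534.3  60.2 142.6] [ 19.7  46.5 142.6] [array([ 0.3, -0.4]), array([-0.1, -0. ]), array([-0.2,  0.3])]
mid [513.   61.  145.8] [ -1.4  43.4 145.8] [array([ 0. , -0.2]), array([0. , 0.3]), array([-0., -0.])]
cap [514.6  60.9 113. ] [  0.1  43.6 113. ] [array([ 2. , -0.2]), array([-0.6,  0. ]), array([-1.3,  0.1])]
shank [504.3   6.7 206.5] [  0.  -11.6 206.5]
lip [508.3  28.4 221.7] [ -0.   10.4 221.7]
```

```bash
python3 -m jog '[[0,0.004,0,0,0.1],[0,0.01,0,0,0.1],[0,0.016,0,0,0.1],[0,0.02,0,0,0.1],[0,0.022,0,0,0.1],[0,0.022,0.003,0,0.1],[0,0.022,0.008,0,0.1],[0,0.022,0.014,0,0.1],[0,0.022,0.02,0,0.1],[0,0.022,0.026,0,0.1],[0,0.022,0.032,0,0.1],[0,0.022,0.038,0,0.1],[0,0.022,0.044,0,0.1],[0,0.022,0.05,0,0.1],[0,0.022,0.055,0,0.1],[0,0.022,0.059,0,0.1],[0,0.022,0.062,0,0.1],[0,0.022,0.062,0,0.1],[0,0.022,0.062,0,0.1]]'
python3 - <<'E'
from bench import r
import cv2,pickle
for n in ["side","wrist"]:
    s=r.snapshot(n); pickle.dump(s,open(f'/tmp/{n}4.pkl','wb'))
    cv2.imwrite(f'pics/{n}4.png',s['pixels'][:,:,::-1])
for i in range(3): print(r.sense()['tool_pos'],r.sense()['ft_force'])
a=cv2.imread('pics/wrist4.png')[130:270,220:360]
cv2.imwrite('pics/wrist4z.png',cv2.resize(a,None,fx=4,fy=4,interpolation=cv2.INTER_CUBIC))
a=cv2.imread('pics/side4.png')[200:340,200:340]
cv2.imwrite('pics/side4z.png',cv2.resize(a,None,fx=4,fy=4,interpolation=cv2.INTER_CUBIC))
E
```

```text
time: 7.6
tool_pos: [510.7, 40.4, 249.0]
tcp_rot: [179.8, -0.1, 169.3]
ft_force: [-5.1, 1.9, 11.0]
finger_gap: 15.9
[510.66656235  40.34262389 249.0694757 ] [-4.8280369  -0.05068942 10.73161879]
[510.66656235  40.34262389 249.0694757 ] [-4.8280369  -0.05068942 10.73161879]
[510.66656235  40.34262389 249.0694757 ] [-4.8280369  -0.05068942 10.73161879]
```

View pics/wrist4z.png

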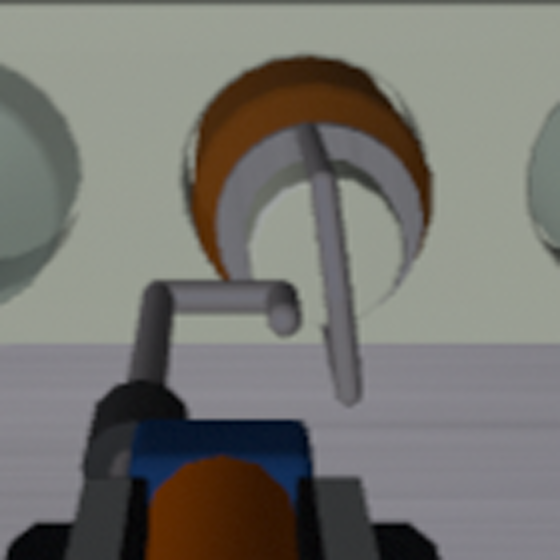

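View pics/side4z.png

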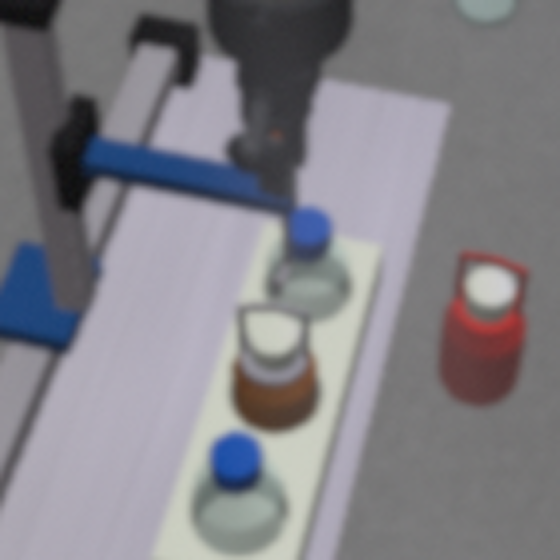

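Run:
```python
from h import *
np.set_printoptions(precision=1,suppress=True)
W=L('wrist4')
z=lambda u,v:(u/4+219.6,v/4+129.6)
P=np.array([510.7,40.4,0]);yaw=np.radians(-10.6);ex=np.array([np.cos(yaw),np.sin(yaw),0]);ey=np.array([-ex[1],ex[0],0])
for dx in (0,3):
  for nm,p in dict(shank=(155,298),lip=(286,318),bot=(220,297)).items():
    c,d=ray(W,z(*p)); X=c+d*(ex@(P+ex*dx-c))/(ex@d); print(dx,nm,X,ey@(X-P))
for h in(137,): 
    for p in [(338,265),(322,170),(348,395)]: X=atz(W,z(*p),143); print(X,ex@(X-P),ey@(X-P))
```

```text
0 shank [508.5  28.5 147.4] -12.067391055503338
0 lip [512.7  50.9 159.2] 10.702753527021068
0 bot [510.6  39.9 146.8] -0.49667419390020107
3 shank [511.3  27.5 137.5] -12.513773552890738
3 lip [515.7  50.8 149.8] 11.17940712924618
3 bot [513.6  39.4 136.9] -0.4740131451235712
[509.8  61.7 143. ] -4.8384142536225605 20.759523391722364
[492.1  61.7 143. ] -22.251011694060935 17.531234784100565
[534.8  59.5 143. ] 20.131082251649257 23.187700145953077
```

```bash
python3 -m jog '[[0,0,0.003,0,0.1],[0,0,0.006,0,0.1],[0,0,0.009,0,0.1],[0,0,0.011,0,0.1],[0,0,0.012,0,0.1],[0,0,0.012,0,0.1],[0,0,0.012,0,0.1]]'; python3 -m jog '[[0,0,0.001,0,0.1],[0,0,0.002,0,0.1],[0,0,0.002,0,0.1]]';python3 -m jog '[[0,0,0.001,0,0.1],[0,0,0.002,0,0.1],[0,0,0.002,0,0.1]]'
```

```text
time: 8.4
tool_pos: [510.7, 40.7, 238.3]
tcp_rot: [179.8, -0.0, 169.3]
ft_force: [-7.0, -0.3, 11.0]
finger_gap: 16.1
time: 8.7
tool_pos: [510.8, 41.0, 237.5]
tcp_rot: [179.8, 0.0, 169.4]
ft_force: [-7.3, -0.6, 11.2]
finger_gap: 15.8
time: 9.0
tool_pos: [510.9, 41.2, 236.6]
tcp_rot: [179.8, 0.1, 169.4]
ft_force: [-6.5, -0.1, 11.1]
finger_gap: 15.9
```

```bash
python3 -m jog '[[0,-0.0005,0.001,0,0.1],[0,-0.0005,0.002,0,0.1],[0,-0.0005,0.003,0,0.1],[0,-0.0005,0.003,0,0.1]]';python3 -m jog '[[0,-0.0005,0.001,0,0.1],[0,-0.0005,0.002,0,0.1],[0,-0.0005,0.003,0,0.1],[0,-0.0005,0.003,0,0.1]]'
```

```text
time: 9.4
tool_pos: [510.9, 41.2, 234.9]
tcp_rot: [179.7, 0.1, 169.4]
ft_force: [-6.7, 0.8, 12.3]
finger_gap: 15.8
time: 9.8
tool_pos: [510.9, 41.3, 233.0]
tcp_rot: [179.7, 0.1, 169.4]
ft_force: [-7.2, 1.3, 11.8]
finger_gap: 16.0
```

```bash
python3 -m jog '[[0,-0.0005,0.001,0,0.1],[0,-0.0005,0.002,0,0.1],[0,-0.0005,0.003,0,0.1],[0,-0.0005,0.003,0,0.1]]'
```

```text
time: 10.2
tool_pos: [510.9, 41.2, 231.2]
tcp_rot: [179.6, 0.2, 169.4]
ft_force: [-6.5, 0.5, 12.2]
finger_gap: 15.9
```

```bash
python3 -m jog '[[0,-0.0005,0.001,0,0.1],[0,-0.0005,0.002,0,0.1],[0,-0.0005,0.0025,0,0.1],[0,-0.0005,0.0025,0,0.1]]'
python3 - <<'E'
from bench import r
import cv2,pickle
for n in ["wrist"]:
    s=r.snapshot(n); pickle.dump(s,open(f'/tmp/{n}5.pkl','wb'))
    cv2.imwrite(f'pics/{n}5.png',s['pixels'][:,:,::-1])
print(r.sense()['tool_pos'],r.sense()['ft_force'])
a=cv2.imread('pics/wrist5.png')[130:270,220:360]
cv2.imwrite('pics/wrist5z.png',cv2.resize(a,None,fx=4,fy=4,interpolation=cv2.INTER_CUBIC))
E
```

```text
time: 10.6
tool_pos: [510.9, 41.2, 229.9]
tcp_rot: [179.6, 0.2, 169.5]
ft_force: [-6.7, 0.7, 11.0]
finger_gap: 15.9
[510.91959974  41.24048843 230.00474282] [-7.90919914  0.54674284 12.88001612]
```

View pics/wrist5z.png

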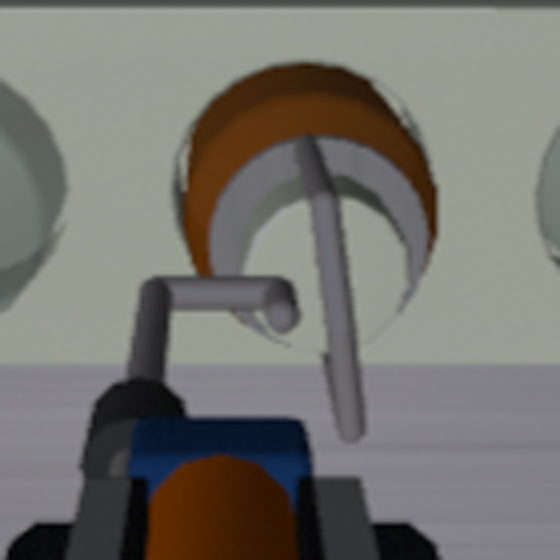

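```bash
python3 -m jog '[[0,-0.0005,0.001,0,0.1],[0,-0.0005,0.002,0,0.1],[0,-0.0005,0.0025,0,0.1],[0,-0.0005,0.0025,0,0.1]]'
```

```text
time: 11.05
tool_pos: [510.9, 41.3, 228.8]
tcp_rot: [179.6, 0.3, 169.5]
ft_force: [-7.1, 0.0, 12.1]
finger_gap: 16.3
```

```bash
python3 -m jog '[[0,-0.0005,0.001,0,0.1],[0,-0.0005,0.002,0,0.1],[0,-0.0005,0.0025,0,0.1],[0,-0.0005,0.0025,0,0.1]]'
```

```text
time: 11.45
tool_pos: [510.9, 41.3, 227.5]
tcp_rot: [179.5, 0.3, 169.5]
ft_force: [-6.4, 0.4, 11.6]
finger_gap: 15.8
```

```bash
python3 -m jog '[[0,-0.0005,0.001,0,0.1],[0,-0.0005,0.002,0,0.1],[0,-0.0005,0.0025,0,0.1],[0,-0.0005,0.0025,0,0.1]]'
```

```text
time: 11.85
tool_pos: [511.0, 41.3, 226.3]
tcp_rot: [179.5, 0.3, 169.5]
ft_force: [-6.6, 0.6, 11.9]
finger_gap: 16.2
```

```bash
python3 -m jog '[[0,-0.0005,0.001,0,0.1],[0,-0.0005,0.002,0,0.1],[0,-0.0005,0.0025,0,0.1],[0,-0.0005,0.0025,0,0.1]]'
```

```text
time: 12.25
tool_pos: [511.0, 41.3, 225.0]
tcp_rot: [179.5, 0.4, 169.6]
ft_force: [-6.0, 1.5, 11.7]
finger_gap: 16.2
```

```bash
python3 -m jog '[[0,-0.0005,0.001,0,0.1],[0,-0.0005,0.002,0,0.1],[0,-0.0005,0.0025,0,0.1],[0,-0.0005,0.0025,0,0.1]]'
```

```text
time: 12.65
tool_pos: [511.0, 41.3, 223.8]
tcp_rot: [179.4, 0.4, 169.6]
ft_force: [-6.5, 0.9, 12.3]
finger_gap: 16.6
```

```bash
python3 -m jog '[[0,-0.0005,0.001,0,0.1],[0,-0.0005,0.002,0,0.1],[0,-0.0005,0.0025,0,0.1],[0,-0.0005,0.0025,0,0.1]]'
```

```text
time: 13.05
tool_pos: [511.0, 41.3, 222.6]
tcp_rot: [179.4, 0.5, 169.6]
ft_force: [-7.6, 2.0, 12.6]
finger_gap: 16.4
```

Run:
```python
from bench import r
import cv2,pickle
for n in ["side","wrist"]:
    s=r.snapshot(n); pickle.dump(s,open(f'/tmp/{n}6.pkl','wb'))
    cv2.imwrite(f'pics/{n}6.png',s['pixels'][:,:,::-1])
print(r.sense()['tool_pos'],r.sense()['ft_force'])
a=cv2.imread('pics/wrist6.png')[130:270,220:360]
b=cv2.imread('pics/side6.png')[200:340,200:340]
cv2.imwrite('pics/w6z.png',cv2.resize(cv2.hconcat([a,b]),None,fx=2.8,fy=2.8,interpolation=cv2.INTER_CUBIC))
```

```text
[510.98103133  41.28683685 222.60159428] [-6.31271316  1.17269836 12.04652168]
```

View pics/w6z.png

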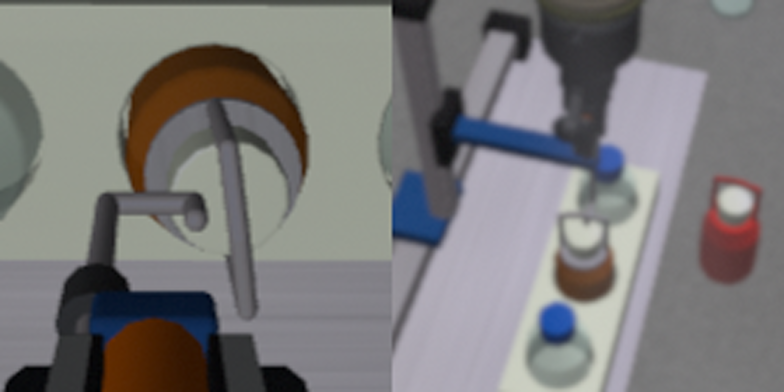

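```bash
python3 -m jog '[[0,-0.001,0.001,0,0.1],[0,-0.001,0.002,0,0.1],[0,-0.001,0.0025,0,0.1],[0,-0.001,0.0025,0,0.1]]'
```

```text
time: 13.55
tool_pos: [511.0, 41.1, 221.7]
tcp_rot: [179.3, 0.5, 169.6]
ft_force: [-8.3, 2.5, 15.1]
finger_gap: 15.8
```

```bash
python3 -m jog '[[0,-0.001,0.001,0,0.1],[0,-0.001,0.002,0,0.1],[0,-0.001,0.0025,0,0.1],[0,-0.001,0.0025,0,0.1]]'
```

```text
time: 13.95
tool_pos: [511.0, 40.9, 221.1]
tcp_rot: [179.3, 0.6, 169.7]
ft_force: [-7.9, 4.0, 15.7]
finger_gap: 16.0
```

```bash
python3 -m jog '[[0,-0.001,0.001,0,0.1],[0,-0.001,0.002,0,0.1],[0,-0.001,0.0025,0,0.1],[0,-0.001,0.0025,0,0.1]]'
```

```text
time: 14.35
tool_pos: [511.0, 40.9, 220.8]
tcp_rot: [179.2, 0.6, 169.7]
ft_force: [-10.1, 3.3, 17.2]
finger_gap: 16.0
```

```bash
python3 -m jog '[[0,-0.0005,-0.001,0,0.1],[0,-0.0005,-0.002,0,0.1],[0,-0.0005,-0.003,0,0.1],[0,-0.0005,-0.004,0,0.1],[0,-0.0005,-0.004,0,0.1],[0,-0.0005,-0.004,0,0.1]]'
```

```text
time: 14.95
tool_pos: [511.0, 40.9, 226.1]
tcp_rot: [179.2, 0.7, 169.7]
ft_force: [-7.0, 1.7, 12.7]
finger_gap: 15.9
```

```bash
python3 -m jog '[[0,0.001,0.0016,0,0.1],[0,0.002,0.0016,0,0.1],[0,0.003,0.0016,0,0.1],[0,0.004,0.0016,0,0.1],[0,0.005,0.0016,0,0.1],[0,0.006,0.0016,0,0.1],[0,0.007,0.0016,0,0.1],[0,0.008,0.0016,0,0.1],[0,0.009,0.0016,0,0.1],[0,0.01,0.0016,0,0.1]]'
python3 - <<'E'
from bench import r
import cv2,pickle
for n in ["side","wrist"]:
    s=r.snapshot(n); pickle.dump(s,open(f'/tmp/{n}7.pkl','wb'))
    cv2.imwrite(f'pics/{n}7.png',s['pixels'][:,:,::-1])
print(r.sense()['tool_pos'],r.sense()['ft_force'])
a=cv2.imread('pics/wrist7.png')[130:270,220:360]
b=cv2.imread('pics/side7.png')[200:340,200:340]
cv2.imwrite('pics/w7z.png',cv2.resize(cv2.hconcat([a,b]),None,fx=2.8,fy=2.8,interpolation=cv2.INTER_CUBIC))
E
```

```text
time: 15.95
tool_pos: [512.9, 50.9, 225.9]
tcp_rot: [179.2, 0.7, 169.8]
ft_force: [-7.0, -0.6, 12.0]
finger_gap: 16.7
[512.8982276   50.99695361 225.95214097] [-6.04371741  0.71695285 11.98602295]
```

View pics/w7z.png

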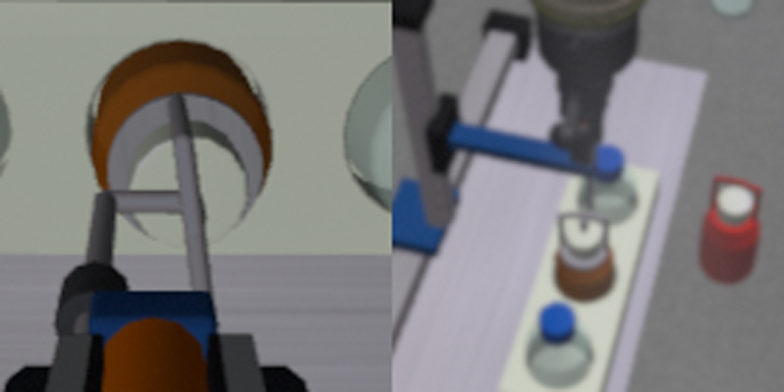

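```bash
python3 -m jog '[[0,0.001,0.0013,0,0.1],[0,0.002,0.0013,0,0.1],[0,0.003,0.0013,0,0.1],[0,0.004,0.0013,0,0.1],[0,0.005,0.0013,0,0.1],[0,0.006,0.0013,0,0.1],[0,0.007,0.0013,0,0.1],[0,0.008,0.0013,0,0.1],[0,0.009,0.0013,0,0.1],[0,0.01,0.0013,0,0.1],[0,0.01,0.0013,0,0.1]]'
python3 - <<'E'
from bench import r
import cv2,pickle
for n in ["side","wrist"]:
    s=r.snapshot(n); pickle.dump(s,open(f'/tmp/{n}8.pkl','wb'))
    cv2.imwrite(f'pics/{n}8.png',s['pixels'][:,:,::-1])
print(r.sense()['tool_pos'],r.sense()['ft_force'])
a=cv2.imread('pics/wrist8.png')[130:270,220:360]
b=cv2.imread('pics/side8.png')[200:340,200:340]
cv2.imwrite('pics/w8z.png',cv2.resize(cv2.hconcat([a,b]),None,fx=2.8,fy=2.8,interpolation=cv2.INTER_CUBIC))
E
```

```text
time: 17.15
tool_pos: [514.8, 61.1, 226.1]
tcp_rot: [179.2, 0.8, 169.8]
ft_force: [-6.6, 0.6, 11.6]
finger_gap: 16.5
[514.78273371  61.07073347 226.12534298] [-6.31967259  0.24207776 11.03644353]
```

View pics/w8z.png

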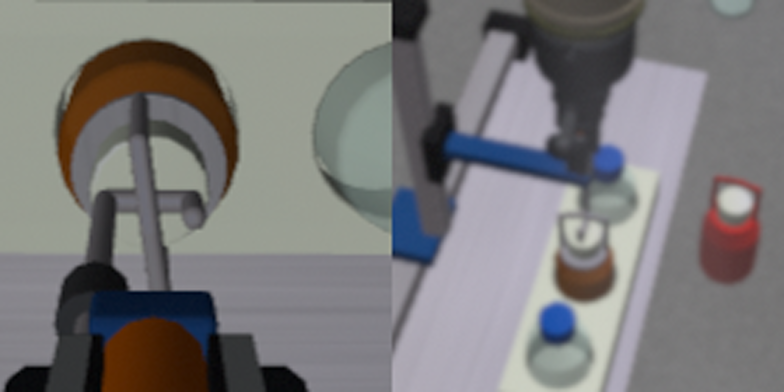

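```bash
python3 -m jog '[[0,0,0,0,0.1],[0,0,-0.001,0,0.1],[0,0,-0.002,0,0.1],[0,0,-0.0035,0,0.1],[0,0,-0.005,0,0.1],[0,0,-0.0065,0,0.1],[0,0,-0.008,0,0.1],[0,0,-0.009,0,0.1],[0,0,-0.010,0,0.1],[0,0,-0.011,0,0.1],[0,0,-0.012,0,0.1],[0,0,-0.0127,0,0.1],[0,0,-0.0134,0,0.1],[0,0,-0.014,0,0.1],[0,0,-0.0147,0,0.1],[0,0,-0.0154,0,0.1],[0,0,-0.016,0,0.1],[0,0,-0.0167,0,0.1],[0,0,-0.0174,0,0.1],[0,0,-0.018,0,0.1]]'
```

```text
time: 19.25
tool_pos: [514.8, 61.2, 245.1]
tcp_rot: [179.1, 0.8, 169.8]
ft_force: [-2.4, 1.1, 9.0]
finger_gap: 15.8
```

```bash
python3 -m jog '[[0,0,0,0,0.1],[0,0,-0.0005,0,0.1],[0,0,-0.001,0,0.1],[0,0,-0.0015,0,0.1],[0,0,-0.002,0,0.1],[0,0,-0.0025,0,0.1],[0,0,-0.003,0,0.1],[0,0,-0.0035,0,0.1],[0,0,-0.004,0,0.1],[0,0,-0.0045,0,0.1],[0,0,-0.005,0,0.1],[0,0,-0.0055,0,0.1],[0,0,-0.006,0,0.1],[0,0,-0.0067,0,0.1],[0,0,-0.0074,0,0.1],[0,0,-0.0082,0,0.1],[0,0,-0.009,0,0.1]]'
python3 - <<'E'
from bench import r
import cv2,pickle
for n in ["side","wrist"]:
    s=r.snapshot(n); pickle.dump(s,open(f'/tmp/{n}9.pkl','wb'))
    cv2.imwrite(f'pics/{n}9.png',s['pixels'][:,:,::-1])
print(r.sense()['tool_pos'],r.sense()['ft_force'])
a=cv2.imread('pics/wrist9.png')[130:270,220:360]
b=cv2.imread('pics/side9.png')[200:340,200:340]
cv2.imwrite('pics/w9z.png',cv2.resize(cv2.hconcat([a,b]),None,fx=2.8,fy=2.8,interpolation=cv2.INTER_CUBIC))
E
```

```text
time: 20.95
tool_pos: [514.8, 61.2, 255.0]
tcp_rot: [179.1, 0.9, 169.8]
ft_force: [-2.9, 0.5, 8.0]
finger_gap: 16.3
[514.81706442  61.26471419 255.03453511] [-3.86850765  1.21363922  7.86487006]
```

View pics/w9z.png

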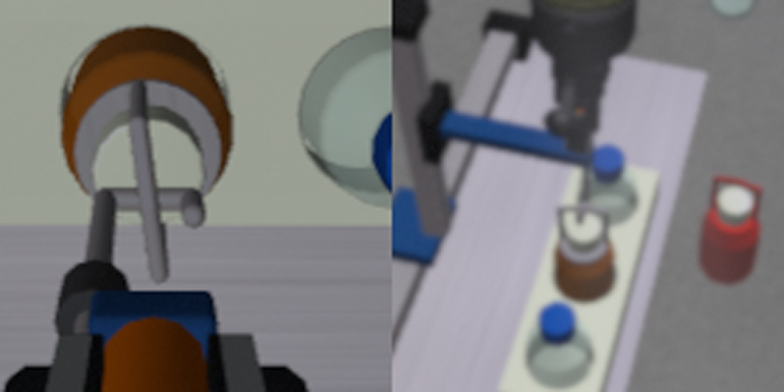

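```bash
python3 -m jog '[[0,0,0,0,0.1],[0,0,-0.0007,0,0.1],[0,0,-0.0018,0,0.1],[0,0,-0.003,0,0.1],[0,0,-0.0045,0,0.1],[0,0,-0.006,0,0.1],[0,0,-0.0075,0,0.1],[0,0,-0.009,0,0.1],[0,0,-0.0105,0,0.1],[0,0,-0.012,0,0.1],[0,0,-0.0135,0,0.1],[0,0,-0.015,0,0.1],[0,0,-0.0165,0,0.1],[0,0,-0.018,0,0.1],[0,0,-0.0195,0,0.1],[0,0,-0.021,0,0.1],[0,0,-0.022,0,0.1],[0,0,-0.0228,0,0.1],[0,0,-0.0234,0,0.1],[0,0,-0.0238,0,0.1]]'
python3 -m jog '[[0,0,0,0,0.1],[0,0,-0.0007,0,0.1],[0,0,-0.0018,0,0.1],[0,0,-0.003,0,0.1],[0,0,-0.0045,0,0.1],[0,0,-0.006,0,0.1],[0,0,-0.0075,0,0.1],[0,0,-0.009,0,0.1],[0,0,-0.0105,0,0.1],[0,0,-0.012,0,0.1],[0,0,-0.0135,0,0.1],[0,0,-0.015,0,0.1],[0,0,-0.016,0,0.1],[0,0,-0.017,0,0.1],[0,0,-0.018,0,0.1],[0,0,-0.019,0,0.1],[0,0,-0.02,0,0.1],[0,0,-0.0208,0,0.1],[0,0,-0.0216,0,0.1],[0,0,-0.0220,0,0.1]]'
```

```text
time: 23.05
tool_pos: [514.8, 61.2, 279.7]
tcp_rot: [179.1, 1.0, 169.8]
ft_force: [-0.8, 0.3, 6.4]
finger_gap: 15.7
time: 25.05
tool_pos: [514.8, 61.3, 302.3]
tcp_rot: [179.1, 1.0, 169.8]
ft_force: [0.4, 0.7, 5.8]
finger_gap: 15.7
```

Run:
```python
from bench import r
import cv2,pickle
for n in ["side","wrist"]:
    s=r.snapshot(n); pickle.dump(s,open(f'/tmp/{n}10.pkl','wb'))
    cv2.imwrite(f'pics/{n}10.png',s['pixels'][:,:,::-1])
print(r.sense()['tool_pos'],r.sense()['ft_force'])
a=cv2.imread('pics/wrist10.png')[130:270,210:350]
b=cv2.imread('pics/side10.png')[200:340,200:340]
cv2.imwrite('pics/w10z.png',cv2.resize(cv2.hconcat([a,b]),None,fx=2.8,fy=2.8,interpolation=cv2.INTER_CUBIC))
```

```text
[514.83976661  61.28630538 302.33543322] [-0.3652113   0.84124612  5.78273784]
```

View pics/w10z.png

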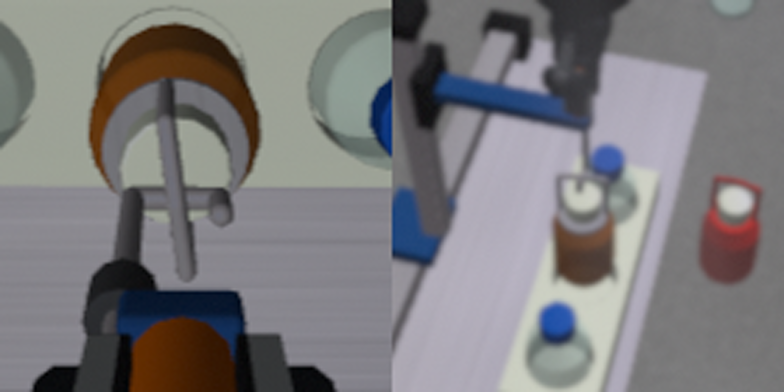

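```bash
python3 -m jog '[[0,0,-0.0003,0,0.1],[0,0,-0.0008,0,0.1],[0,0,-0.0014,0,0.1],[0,0,-0.002,0,0.1],[0,0,-0.0026,0,0.1],[0,0,-0.0032,0,0.1],[0,0,-0.0038,0,0.1],[0,0,-0.0044,0,0.1],[0,0,-0.005,0,0.1],[0,0,-0.0055,0,0.1],[0,0,-0.006,0,0.1],[0,0,-0.006,0,0.1]]'
```

```text
time: 26.35
tool_pos: [514.9, 61.3, 308.8]
tcp_rot: [179.1, 1.1, 169.8]
ft_force: [-1.1, -0.3, 5.5]
finger_gap: 16.3
```

```bash
python3 -m jog '[[0,0,-0.0001,0,0.1],[0,0,-0.0003,0,0.1],[0,0,-0.0005,0,0.1],[0,0,-0.0008,0,0.1],[0,0,-0.001,0,0.1],[0,0,-0.001,0,0.1]]'
```

```text
time: 26.95
tool_pos: [514.9, 61.3, 309.7]
tcp_rot: [179.1, 1.1, 169.8]
ft_force: [-0.7, -0.8, 2.9]
finger_gap: 16.1
```

```bash
python3 -m jog '[[0,0,-0.0003,0,0.1],[0,0,-0.0006,0,0.1],[0,0,-0.0008,0,0.1],[0,0,-0.001,0,0.1],[0,0,-0.001,0,0.1]]'
```

```text
time: 27.45
tool_pos: [514.8, 61.3, 309.7]
tcp_rot: [179.1, 1.0, 169.8]
ft_force: [4.7, -0.6, -7.5]
finger_gap: 16.2
```

```bash
python3 -m jog '[[0,0,0,0,0.19],[0,0,0,0,0.19],[0,0,0,0,0.19]]' 20
```

```text
time: 27.75
tool_pos: [514.8, 61.4, 309.7]
tcp_rot: [179.1, 1.0, 169.8]
ft_force: [2.9, 0.3, -5.0]
finger_gap: 16.3
```

```bash
python3 -m jog '[[0,0,0,0,0.2],[0,0,0,0,0.22],[0,0,0,0,0.24],[0,0,0,0,0.27],[0,0,0,0,0.3],[0,0,0,0,0.35],[0,0,0,0,0.4],[0,0,0,0,0.5],[0,0,0,0,0.6],[0,0,0,0,0.8],[0,0,0,0,0.9]]'
python3 - <<'E'
from bench import r
import cv2
s=r.snapshot("wrist");cv2.imwrite('pics/wrist11.png',s['pixels'][:,:,::-1]);print(r.sense()['ft_force'])
E
```

```text
time: 28.85
tool_pos: [514.8, 61.3, 309.6]
tcp_rot: [179.1, 1.0, 169.8]
ft_force: [-0.3, -0.1, 0.6]
finger_gap: 76.3
[ 0.53388995 -0.48924046 -0.09963355]
```

View pics/wrist11.png

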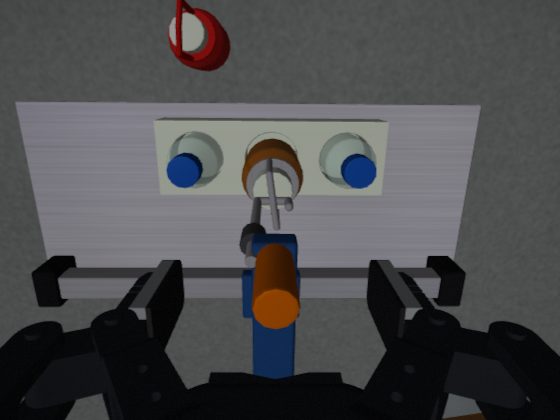

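```bash
python3 -m jog '[[0,0,-0.003,0,0.95],[0,0,-0.008,0,1],[0,0,-0.015,0,1],[0,0,-0.025,0,1],[0,0,-0.035,0,1],[0,0,-0.045,0,1],[0,0,-0.055,0,1],[0,0,-0.065,0,1],[0,0,-0.075,0,1],[0,0,-0.085,0,1],[0,0,-0.095,0,1],[0,0,-0.1,0,1],[0,0,-0.1,0,1],[0,0,-0.1,0,1],[0,0,-0.1,0,1],[0,0,-0.1,0,1],[0,0,-0.1,0,1],[0,0,-0.1,0,1]]'
python3 - <<'E'
from bench import r
import cv2
s=[r.snapshot(n) for n in ("side","wrist","top")]
for x,n in zip(s,("side","wrist","top")): cv2.imwrite(f'pics/{n}12.png',x['pixels'][:,:,::-1])
for i in range(8): w=r.snapshot("wrist")
d=cv2.absdiff(w['pixels'],s[1]['pixels']);print('max diff after .4s',d.max(),(d.max(2)>25).sum(),r.sense()['ft_force'],r.sense()['time'])
a=cv2.imread('pics/side12.png')[130:340,180:350]
b=cv2.imread('pics/wrist12.png')[60:270,190:360]
cv2.imwrite('pics/w12z.png',cv2.resize(cv2.hconcat([a,b]),None,fx=2.3,fy=2.3,interpolation=cv2.INTER_CUBIC))
E
```

```text
time: 30.7
tool_pos: [512.7, 60.1, 409.4]
tcp_rot: [179.1, 1.0, 169.8]
ft_force: [-0.7, 0.5, -0.4]
finger_gap: 85.3
max diff after .4s 44 50 [-0.28151575  0.02374441 -0.24093675] 31.25
```

View pics/w12z.png

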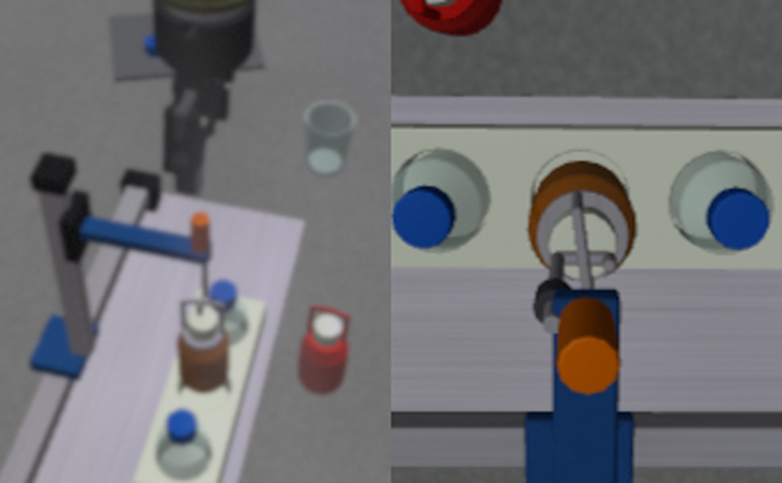

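View pics/top12.png

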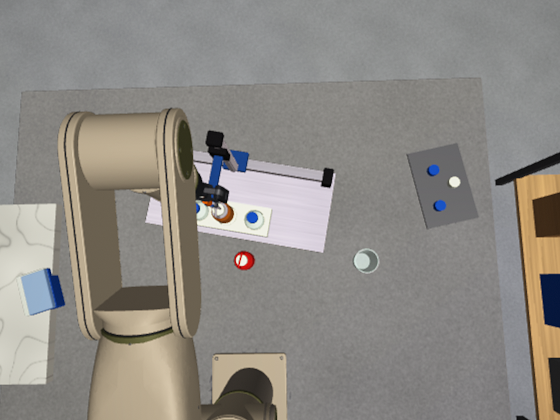

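```bash
python3 -m jog '[[0,0,0,0,1],[0,0,0,0,1],[0,0,0,0,1],[0,0,0,0,1],[0,0,0,0,1],[0,0,0,0,1],[0,0,0,0,1],[0,0,0,0,1],[0,0,0,0,1],[0,0,0,0,1],[0,0,0,0,1],[0,0,0,0,1],[0,0,0,0,1],[0,0,0,0,1],[0,0,0,0,1],[0,0,0,0,1],[0,0,0,0,1],[0,0,0,0,1],[0,0,0,0,1],[0,0,0,0,1]]'
python3 - <<'E'
from bench import r
import cv2
a=r.snapshot("wrist")['pixels']; 
for i in range(12):
    w=r.snapshot("wrist")['pixels']; d=cv2.absdiff(w,a).max(2)
    if i%3==2: print(d.max(),(d>25).sum())
print(r.sense()['time'])
E
```

```text
time: 33.25
tool_pos: [512.8, 60.1, 409.6]
tcp_rot: [179.1, 1.0, 169.8]
ft_force: [0.9, 1.0, 0.4]
finger_gap: 85.3
8 0
9 0
8 0
9 0
33.9
```

The picture no longer changes, so the bottle is hanging still. I'm handing in.

```bash
python3 -c "
from bench import r
print(r.hand_in())"
```

```text
the job is handed in; nothing more can be done
None
```

The amber bottle now hangs still from the hook, and I handed the job in at about 34 s of the 67 s allowed.

**What I did:** I gripped the orange post and moved the trolley to the bottle. I found the hook's height by touching the cap with it, which showed about 4.8 N at most. I then raised the hook 3.8 mm, slid it under the bail in +y and let the carriage up to its top stop, mostly at 15 mm/s or less. Finally I opened the gripper and backed straight up 100 mm.

**Last checks:**
- **Hanging:** the bail sits in the hook's throat, and wrist pictures over 0.6 s showed no visible motion.
- **Clear of the rack:** judged from the carriage's rise, the bottle's underside is about 30 mm above the rack. I did not measure this separately.
- **Robot:** the gripper is open, clear of the post and touching nothing. Force readings are about 1 N or less, which is near noise.
- **Other objects:** the blue-capped bottles, the beaker and the red look-alike look unmoved in the pictures.

**What disagreed or went off plan:**
- **Hook height:** the camera estimates of the hook's underside varied by about 10 mm, so I relied on the touch instead.
- **Top stop:** just before release I pulled up about 7.5 N against the carriage's stop. It was still about 5 N when I opened the gripper.

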